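# Set the casting rings on their crucible formers

## Robot

A 7-joint arm with a two-finger parallel gripper is mounted at the origin on a cart in front of the work surface, level with it; the furniture and walls round the work are solid. World frame = base frame: x ahead of the robot, y to its left, z up, the work surface at z = 0. Lengths are in m, angles in rad, forces in N, time in s.
With the tool pointing down it reaches from about 0.4 to 0.85 m from the base axis. Payload 10.4 kg.
Tool frame: the origin (TCP) lies midway between the tips of the shut fingers; the grasp point (between the pads) lies 19 mm behind it; z points along the fingers, y is the line along which they close (so a half turn about z gives the same grasp; the last joint's range is limited). The gripper opens to 87 mm and grips with 3 to 60 N. Pads are 19 mm wide; open, the fingers measure 117 mm over their backs; the gripper's body (75 mm by 190 mm) begins 51 mm behind the grasp point.
Start: joints at [-1.191, 0.332, -0.065, 1.46, 0.022, 1.35, -0.088], TCP at [0.245, 0.575, 0.223] pointing down, gripper open.
Joint ranges: [-2.6, 2.6], [-0.5, 2.12], [-1.47, 1.34], [0.16, 2.42], [-1.27, 4.41], [0.06, 2.06], [-2.6, 2.6]. Speed limits (rad/s): [2.22, 2.22, 2.79, 2.79, 3.14, 3.14, 3.14].

## Interface

Orientations are given as a unit quaternion [x, y, z, w].
In Python, from bench import r gives the robot as it stands.
- The arm moves only by the tool apply_moves, never from a script. Its argument "steps" is a list of rows, each a list of 7 numbers: the turn, a rotation vector about the tool's x, y, z in rad, then the shift along the tool's x, y, z in mm, then the opening, from -1 (shut) to 1 (fully open). In form: [[ax, ay, az, x, y, z, claw], ...]. A call has 1 to 20 rows; each row is the pose to reach, as a shift and turn from the pose commanded when the call began, along the tool's axes at that moment; what a row does not reach only later rows make up. A row lasts 1/12 s, in which the tool goes at most 41.7 mm and 7.16 degrees, less where a joint would pass 70% of its speed; a pose out of reach is approached as far as the arm can. A call with a gripper value outside its range is refused whole. The fingers move at their own pace and stop on an object; "force" is the grip in N (left out, the last holds). Time passes only in rows, so rows that repeat a pose let the fingers close. It gives the time, the measured TCP pose, the force, the opening and the grip force at its end, in the units of the state.
- r.read_state(): the state, without advancing time (a new reading comes with each control period).
- r.camera(name): name is "scene" or "side" or "wrist"; returns a dict with "pixels" (420x560x3 uint8, red, green, blue), "z_map" (420x560 float32, m along the optical axis (not along the pixel's ray), 0 where there is no reading), "fovy" (degrees; the focal length in pixels is half the picture's height over the tangent of half this angle, whatever the lens; pixels are square), "cx", "cy" (the principal point, pixels), "position" and "orientation" of the camera in the world. Camera axes: x right, y down, z forward; pixel columns grow to the right and rows downward; lengths in m; the calibration is good to about 2 mm. A picture is of the moment at which its call begins.
- r.close_job(): hands the job in; it is judged then, once.
The state is a dict: "time": time; "joint_positions": joint angles; "joint_vel": joint speeds; "joint_torque": joint torques, N m; "ee_pos": TCP position; "eef_rot": TCP orientation; "ft_force": force on the tool from outside, world axes, zero at the start; "torque": the same for the moment, N m; "width": finger opening in m; "grip_force": force on a finger pad.
Only numpy, scipy, OpenCV 4.12 (cv2) and the standard library are available. Lean on these libraries where they do the work, as an engineer would, in place of code of your own. Each camera call takes 0.05 s, during which the arm holds its last target. There are 200 camera calls.

## Task

Get the three casting rings ready for investing: stand each ring on the crucible former of its own size, smallest ring on the smallest former, largest on the largest, flat on the rubber disc with the former's cone inside the ring. Do not tip a ring over on the way, and leave the paste pot and the oil jar where they are.

Things in the scene. Friction and masses are not known exactly. Their poses are not given: they have to be found in the camera images.
- ring_32_center (a point): smallest casting ring: an open, upright tube, outside diameter 32 mm, clear inside diameter about 26 mm, 40 mm high, about 90 g, loose on the bench. The point lies on its axis half-way up (20 mm above its foot); z is its axis.
- ring_42_center (a point): middle-sized casting ring: an open, upright tube, outside diameter 42 mm, clear inside diameter about 35 mm, 50 mm high, about 90 g, loose on the bench. The point lies on its axis half-way up (25 mm above its foot); z is its axis.
- ring_52_center (a point): largest casting ring: an open, upright tube, outside diameter 52 mm, clear inside diameter about 45 mm, 55 mm high, about 90 g, loose on the bench. The point lies on its axis half-way up (27.5 mm above its foot); z is its axis.
- former_32: smallest crucible former, for the smallest ring: a dark rubber disc 44 mm in diameter and 8 mm thick, fixed to the bench, with a blunt cone in the middle of its top (10 mm wide at its foot, 10 mm high). Origin: centre of the disc's underside, at bench height; z up. The ring stands on the disc's top round the cone.
- former_42: middle-sized crucible former, for the middle-sized ring: a dark rubber disc 54 mm in diameter and 8 mm thick, fixed to the bench, with a blunt cone in the middle of its top (18 mm wide at its foot, 12 mm high). Origin: centre of the disc's underside, at bench height; z up. The ring stands on the disc's top round the cone.
- former_52: largest crucible former, for the largest ring: a dark rubber disc 64 mm in diameter and 8 mm thick, fixed to the bench, with a blunt cone in the middle of its top (26 mm wide at its foot, 14 mm high). Origin: centre of the disc's underside, at bench height; z up. The ring stands on the disc's top round the cone.
- paste_pot_center (a point): bystander: round pot of polishing paste with a black lid, 49 mm in diameter, 52 mm high, loose; the point is its centre, half-way up.
- oil_jar_center (a point): bystander: slim jar of separating oil with a black lid, 39 mm in diameter, 76 mm high, loose; the point is its centre, half-way up.
There are look-alikes about, which are no part of the job. Leave any green, orange or red look-alike of the former_52 alone.

How it is judged:
At the end, for the whole second after the job is handed in: Each of the three rings stands upright (within 0.08 rad) and at rest on the former of its size, its axis within 12 mm of the former's and its foot within 4 mm of the disc's top, released (horizontal distance between ring_32_center and former_32 below 0.012 m and height (world z) of ring_32_center between 0.024 and 0.032 m and angle between each of ring_32_center, ring_42_center, ring_52_center's own z axis and vertical below 0.08 rad and linear speed of each of ring_32, ring_42, ring_52 below 0.02 m/s and horizontal distance between ring_42_center and former_42 below 0.012 m and height (world z) of ring_42_center between 0.029 and 0.037 m and horizontal distance between ring_52_center and former_52 below 0.012 m and height (world z) of ring_52_center between 0.0315 and 0.0395 m); the robot touches nothing.
It fails at once if the paste pot is moved by more than 15 mm (distance of paste_pot_center from where it was at the start of the episode above 0.015 m).
It fails at once if the oil jar is moved by more than 15 mm (distance of oil_jar_center from where it was at the start of the episode above 0.015 m).
It fails at once if a ring is tipped over (angle between any of ring_32_center, ring_42_center, ring_52_center's own z axis and vertical above 0.8 rad).
It also fails if it takes over 80 s, if anything falls off the work surface, if the arm or the gripper's body presses on something with over 40 N, if the wrist force passes 120 N, or if a joint passes its speed limit or range.

## Working session

There is one attempt and no reset: what is moved stays moved. The work goes in short steps, Python scripts to look and compute and a tool call to move; the robot and the scene stay as the last step left them, time stands still between calls to the robot, and variables do not carry over. Pictures are saved under pics/ and viewed, at most 14 in all, crops included, and the job is handed in when it is done.

Besides the shell and the picture viewer there is one more tool, called after "Emit:" as name([rows], argument=value, ...), one row to a line, values as JSON. apply_moves: Moves the arm, as the interface text tells. Its arguments: {"type":"object","properties":{"steps":{"type":"array","items":{"type":"array","items":{"type":"number"}}},"force":{"type":"number"}},"required":["steps"]}

```bash
mkdir -p pics; ls
cat > h.py <<'E'
import numpy as np, cv2
from scipy.spatial.transform import Rotation as R
from bench import r
def snap(name,fn=None):
    c=r.camera(name)
    if fn: cv2.imwrite('pics/'+fn,c['pixels'][:,:,::-1])
    np.savez('last_'+name,**c); return c
def cloud(c):
    z=c['z_map']; h,w=z.shape; f=h/2/np.tan(np.radians(c['fovy'])/2)
    v,u=np.mgrid[:h,:w]
    p=np.stack([(u-c['cx'])/f*z,(v-c['cy'])/f*z,z],-1)
    o=np.array(c['orientation'])
    M=R.from_quat(o).as_matrix() if o.size==4 else o.reshape(3,3)
    return p@M.T+np.array(c['position'])
E
python3 - <<'E'
from h import *
for n in ['scene','side','wrist']:
    c=snap(n,n+'0.png'); print(n,c['fovy'],c['cx'],c['cy'],c['position'],c['orientation'])
s=r.read_state(); print(s)
E
```

```text
pics
scene 55.97576356451762 279.0209725963812 209.15119232547178 [0.22024179 0.95038399 0.69877445] [-0.19276649  0.89477057 -0.39186621  0.09309981]
side 56.16592090793617 271.85250867061706 212.7857520666714 [0.10435373 0.97847052 0.70304358] [-0.26498058  0.86723947 -0.40508042  0.11657981]
wrist 70.7629646227593 280.2032485768785 209.52124649127865 [0.16688888 0.60821759 0.38422004] [0.82443466 0.5444562  0.08470899 0.12922583]
{'time': 0.15, 'joint_positions': array([-1.1906048 ,  0.33272197, -0.06471136,  1.46070809,  0.02161972,
        1.34989114, -0.08848224]), 'joint_vel': array([-0.00011624, -0.00261353, -0.00054287, -0.00245406, -0.00053424,
       -0.00083458, -0.00026614]), 'joint_torque': array([-9.03052987e-04, -6.23633766e+01,  2.33230821e-02, -3.90141106e+01,
       -6.15774770e-02,  3.72665771e-02,  1.24919607e-04]), 'ee_pos': array([0.24488471, 0.57473118, 0.22195894]), 'eef_rot': array([ 2.00013095e-01,  9.79793088e-01, -5.10798109e-04, -7.46558640e-05]), 'ft_force': array([-0.41971196, -0.17346962, -0.58965225]), 'torque': array([ 0.03135886,  0.01690924, -0.04422687]), 'grip_force': 0.0, 'width': 0.08665172786348581}
```

View pics/scene0.png

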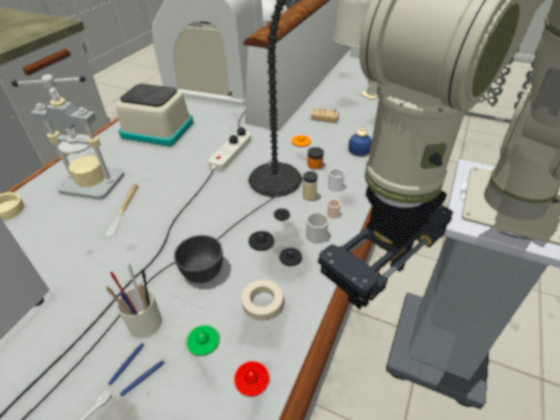

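View pics/wrist0.png

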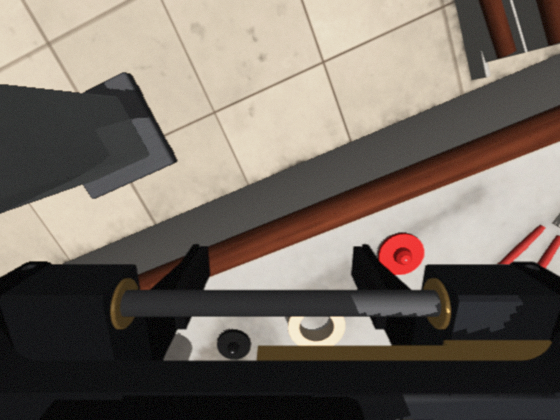

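The scene view shows three dark formers at about (282,214), (261,240) and (290,256). The three rings are at (334,209), (336,180) and (317,228). The oil jar is at (310,185) and the paste pot at (315,158). The coloured look-alikes are green (203,340), red (252,378) and orange (301,141). There is a beige ring-shaped thing at (262,300), and the tall lamp base is at (275,180). I'll check this in a close crop and measure.

Run:
```python
from h import *
c=dict(np.load('last_scene.npz')); P=cloud(c); im=c['pixels']
cv2.imwrite('pics/crop1.png',cv2.resize(im[125:285,225:400],None,fx=4,fy=3.7,interpolation=cv2.INTER_CUBIC)[:,:,::-1])
pts=dict(f1=(282,214),f2=(261,240),f3=(290,256),rp=(334,209),rg1=(336,180),rg2=(317,228),jar=(310,178),pot=(315,152),lamp=(275,185),lampcol=(272,100),blue=(360,140),beige=(250,300),green=(203,330),red=(252,367),orange=(301,141),bench=(230,310))
for k,(u,v) in pts.items():
    print(k,P[v,u].round(3))
# lamp column: points above 0.15 near
m=(P[...,2]>0.05)&(np.arange(560)[None]>255)&(np.arange(560)[None]<290)&(np.arange(420)[:,None]<180)&(c['z_map']>0)
q=P[m]; 
for z in np.arange(0.05,0.5,0.05):
    k=q[(q[:,2]>z)&(q[:,2]<z+.05)]
    if len(k): print(z,np.median(k,0).round(3),len(k))
```

```text
f1 [0.53  0.284 0.008]
f2 [0.534 0.395 0.018]
f3 [0.453 0.411 0.017]
rp [0.408 0.239 0.033]
rg1 [0.438 0.137 0.041]
rg2 [0.417 0.338 0.054]
jar [0.49  0.199 0.076]
pot [0.531 0.053 0.053]
lamp [0.588 0.203 0.025]
lampcol [0.607 0.167 0.253]
blue [ 0.431 -0.06   0.053]
beige [0.478 0.556 0.023]
green [0.534 0.647 0.01 ]
red [0.413 0.673 0.01 ]
orange [ 0.611 -0.04   0.015]
bench [0.512 0.582 0.001]
0.05 [ 0.717 -0.083  0.075] 508
0.1 [ 0.724 -0.083  0.125] 529
0.15000000000000002 [ 0.732 -0.085  0.177] 661
0.2 [ 0.749 -0.167  0.225] 857
0.25 [ 0.752 -0.147  0.287] 976
0.3 [0.609 0.159 0.321] 202
0.35000000000000003 [0.609 0.154 0.375] 211
0.4 [0.605 0.143 0.426] 223
0.45 [0.598 0.134 0.457] 80
```

View pics/crop1.png

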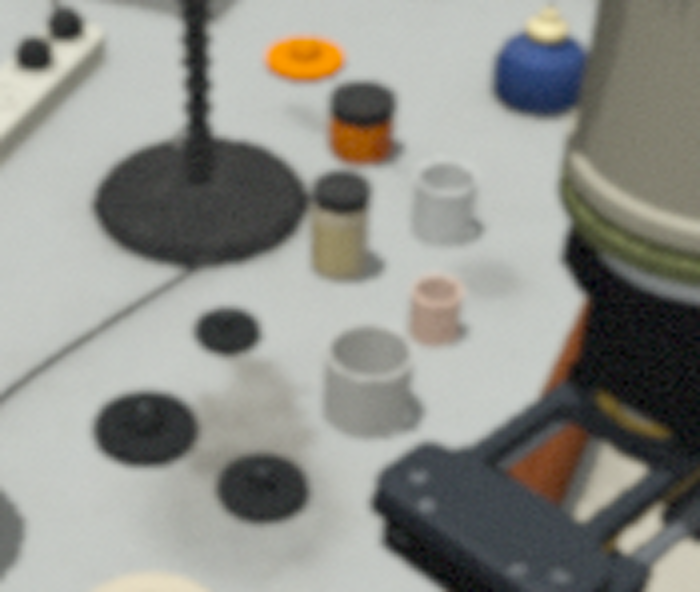

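The crop confirms the choice. The pink ring is the smallest at (334,209), the grey ring by the oil jar is the middle one at (336,180), and the big grey ring is at (317,228). The black formers are three distinct sizes. Next I fit circles.

```bash
cat >> h.py <<'E'
def plane(c,uv,z):
    "pixels cast onto height z"
    f=c['pixels'].shape[0]/2/np.tan(np.radians(c['fovy'])/2); uv=np.asarray(uv,float).reshape(-1,2)
    d=np.c_[(uv[:,0]-c['cx'])/f,(uv[:,1]-c['cy'])/f,np.ones(len(uv))]@R.from_quat(c['orientation']).as_matrix().T
    o=np.array(c['position']); return o+d*((z-o[2])/d[:,2])[:,None]
def former(c,xy,rad=.05):
    P=cloud(c); im=c['pixels'].max(2)
    m=((im<75)&(np.hypot(P[...,0]-xy[0],P[...,1]-xy[1])<rad)&(P[...,2]<.03)).astype(np.uint8)
    n,l,st,_=cv2.connectedComponentsWithStats(m); k=1+st[1:,4].argmax()
    cs,_=cv2.findContours((l==k).astype(np.uint8),cv2.RETR_EXTERNAL,cv2.CHAIN_APPROX_NONE)
    q=plane(c,max(cs,key=len)[:,0],.004)[:,:2]
    e=cv2.fitEllipse((q*1000).astype(np.float32)); return np.array(e[0])/1000,np.array(e[1])
def ring(c,xy,h,rad=.04):
    P=cloud(c); m=(np.hypot(P[...,0]-xy[0],P[...,1]-xy[1])<rad)&(abs(P[...,2]-h)<.004)
    q=P[m]; 
    (x,y),ra=cv2.minEnclosingCircle((q[:,:2]*1000).astype(np.float32)); return (round(x/1000,4),round(y/1000,4)),2*ra,np.median(q[:,2]),len(q)
E
python3 - <<'E'
from h import *
for n in ['scene','side']:
    c=dict(np.load(f'last_{n}.npz')); print(n)
    for k,xy in dict(f32=(.53,.284),f52=(.534,.395),f42=(.453,.411)).items():
        try: print(k,former(c,xy))
        except Exception as e: print(k,e)
    for k,xy,h in [('r32',(.408,.239),.04),('r42',(.438,.137),.05),('r52',(.417,.33),.055),('jar',(.49,.199),.076),('pot',(.531,.053),.052)]:
        try: print(k,ring(c,xy,h))
        except Exception as e: print(k,e)
E
```

```text
scene
f32 (array([0.53289563, 0.2813584 ]), array([33.79627609, 35.52631378]))
f52 (array([0.5399115 , 0.38431055]), array([54.84015656, 57.37017441]))
f42 (array([0.45614005, 0.40233975]), array([46.1216011 , 48.62135315]))
r32 ((0.4129, 0.2279), 35.06499481201172, np.float64(0.039918572931118), 59)
r42 ((0.4435, 0.1201), 44.52277374267578, np.float64(0.04984071358727493), 60)
r52 ((0.4244, 0.3156), 52.56259536743164, np.float64(0.05493360373351258), 84)
jar ((0.4926, 0.1879), 39.72511672973633, np.float64(0.07653537152715839), 121)
pot ((0.5302, 0.0485), 49.59421157836914, np.float64(0.052919646425769074), 143)
side
f32 (array([0.52922528, 0.28653912]), array([39.27511978, 42.71962357]))
f52 (array([0.52827057, 0.39429996]), array([38.94147873, 55.18415833]))
f42 (array([0.45788379, 0.41344894]), array([31.43709183, 56.05108261]))
r32 ((0.4207, 0.233), 24.591846466064453, np.float64(0.039231026575143046), 14)
r42 ((0.0, 0.0), 0.0, np.float64(nan), 0)
r52 ((0.4253, 0.3174), 53.42083740234375, np.float64(0.05343759590357877), 37)
jar ((0.4929, 0.1903), 40.46592712402344, np.float64(0.07509148069087235), 101)
pot ((0.5389, 0.0555), 46.87603759765625, np.float64(0.05102011303808557), 50)
  return _methods._mean(a, axis=axis, dtype=dtype,
  ret = ret.dtype.type(ret / rcount)
```

```bash
sed -i 's/im<75/im<thr/; s/def former(c,xy,rad=.05)/def former(c,xy,rad=.05,thr=110)/' h.py
cat >> h.py <<'E'
def to(x,y,z,yaw=None):
    "shift (tool mm) from the present measured pose to world x,y,z"
    s=r.read_state(); q=R.from_quat(s['eef_rot']); 
    print('t',round(s['time'],2),'tcp',s['ee_pos'].round(4),'w',round(s['width'],4),'shift',(q.inv().apply(np.array([x,y,z])-s['ee_pos'])*1000).round(1),'ydir',np.degrees(np.arctan2(*q.apply([0,1,0])[1::-1])).round(1),'j7',s['joint_positions'][6].round(2))
E
python3 - <<'E'
from h import *
for n in ['scene','side']:
    c=dict(np.load(f'last_{n}.npz')); print(n)
    for k,xy in dict(f32=(.532,.283),f52=(.537,.387),f42=(.456,.405)).items():
        for t in (95,120): print(k,t,*former(c,xy,thr=t))
c=dict(np.load('last_wrist.npz')); print(plane(c,[[280,210],[280,380],[0,210]],0.0), R.from_quat(c['orientation']).as_matrix()[:,2])
to(.4245,.316,.12)
E
```

```text
scene
f32 95 [0.53301373 0.2805444 ] [34.63975525 40.36172867]
f32 120 [0.53309399 0.28106067] [38.63656616 42.37233353]
f52 95 [0.53976746 0.38424893] [57.37654495 59.85261536]
f52 120 [0.5395249  0.38412567] [60.12923431 63.58034897]
f42 95 [0.45619217 0.40182767] [48.67398453 52.48436737]
f42 120 [0.4566713  0.40153284] [51.56916809 56.33222961]
side
f32 95 [0.52960114 0.28648553] [41.84651184 43.60390854]
f32 120 [0.53041833 0.2852699 ] [42.32406998 46.95921707]
f52 95 [0.53695654 0.38848303] [60.62043381 63.68149948]
f52 120 [0.53703723 0.38815967] [62.14856339 65.22086334]
f42 95 [0.45860022 0.4133811 ] [31.69228172 59.04449463]
f42 120 [0.45966635 0.4132616 ] [33.02696609 60.75879288]
[[0.28054462 0.55893715 0.        ]
 [0.55548358 0.44143964 0.        ]
 [0.13036091 0.2069826  0.        ]] [ 0.28038966 -0.12083583 -0.95225015]
t 0.15 tcp [0.2449 0.5747 0.222 ] w 0.0867 shift [-266.6 -167.5  102.1] ydir 66.9 j7 -0.09
```

Emit:
apply_moves([
  [0,0,0,-33,-21,6,1],
  [0,0,0,-66,-42,12,1],
  [0,0,0,-100,-63,20,1],
  [0,0,0,-133,-84,30,1],
  [0,0,0,-166,-105,40,1],
  [0,0,0,-200,-126,60,1],
  [0,0,0,-233,-147,80,1],
  [0,0,0,-267,-167,95,1],
  [0,0,0,-267,-167,95,1],
  [0,0,0,-267,-167,95,1],
  [0,0,0,-267,-167,95,1],
], force=20)

```text
time: 1.07
ee_pos: [0.4249, 0.3171, 0.1276]
eef_rot: [0.2, 0.98, 0.0, -0.0]
ft_force: [-2.1, 0.3, 0.6]
width: 0.0869
grip_force: 0.0
```

Run:
```python
from h import *
c=snap('wrist','wrist1.png')
P=cloud(c)
print(ring(c,(.425,.3165),.055), former(c,(.456,.403)))
to(.425,.3165,.020)
```

```text
((0.4265, 0.3153), 52.904823303222656, np.float64(0.05466193758599955), 609) (array([0.45537012, 0.40472983]), array([53.43470383, 56.30522919]))
t 1.12 tcp [0.4245 0.3181 0.1279] w 0.0871 shift [ -1.1  -1.4 107.9] ydir 67.0 j7 0.46
```

View pics/wrist1.png

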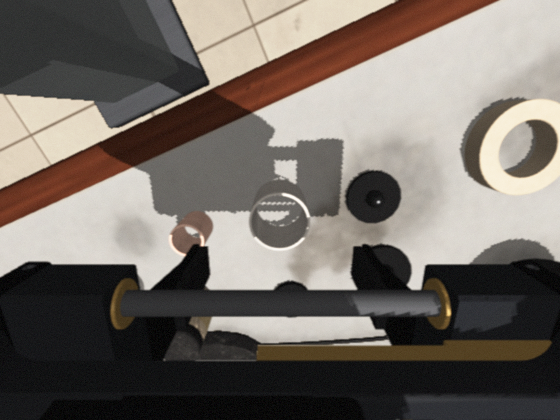

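The wrist view shows the large ring at (280,220), the small ring at (188,235) and the middle former at (373,197). The large former is partly hidden at (385,265). I'll descend on the large ring and grip it.

Emit:
apply_moves([
  [0,0,0,-2,-2,20,0.75],
  [0,0,0,-2,-2,45,0.75],
  [0,0,0,-2,-2,70,0.75],
  [0,0,0,-2,-2,90,0.75],
  [0,0,0,-2,-2,107,0.75],
  [0,0,0,-2,-2,107,0.75],
  [0,0,0,-2,-2,107,0.2],
  [0,0,0,-2,-2,107,-0.2],
  [0,0,0,-2,-2,107,-0.4],
  [0,0,0,-2,-2,107,-0.4],
  [0,0,0,-2,-2,107,-0.4],
  [0,0,0,-2,-2,107,-0.4],
  [0,0,0,-2,-2,107,-0.4],
  [0,0,0,-2,-2,107,-0.4],
], force=15)

```text
time: 2.28
ee_pos: [0.4266, 0.3145, 0.0214]
eef_rot: [0.2, 0.98, 0.001, 0.0]
ft_force: [-1.3, 0.6, 5.7]
width: 0.0508
grip_force: 15.0
```

Run:
```python
from h import *
to(.5384,.3862,.09)
c=snap('scene')
for k,xy in dict(f32=(.532,.283),f52=(.537,.387),f42=(.456,.405)).items(): print(k,*former(c,xy,thr=120))
```

```text
t 2.28 tcp [0.4266 0.3145 0.0214] w 0.0508 shift [-74.7 109.9 -68.5] ydir 66.9 j7 0.48
f32 [0.54060626 0.28956558] [15.30044174 40.89619446]
f52 [0.5395174  0.38403629] [60.67205429 63.94937897]
f42 [0.44982101 0.39269449] [65.33088684 75.0714035 ]
```

Emit:
apply_moves([
  [0,0,0,0,0,-20,-0.4],
  [0,0,0,0,0,-45,-0.4],
  [0,0,0,0,0,-60,-0.4],
  [0,0,0,-15,22,-68,-0.4],
  [0,0,0,-30,44,-68,-0.4],
  [0,0,0,-45,66,-68,-0.4],
  [0,0,0,-60,88,-68,-0.4],
  [0,0,0,-70,103,-68,-0.4],
  [0,0,0,-74,110,-68,-0.4],
  [0,0,0,-74,110,-68,-0.4],
  [0,0,0,-74,110,-68,-0.4],
  [0,0,0,-74,110,-68,-0.4],
])

```text
time: 3.33
ee_pos: [0.5365, 0.3857, 0.0884]
eef_rot: [0.2, 0.98, -0.0, -0.0]
ft_force: [0.2, -0.5, -0.5]
width: 0.0508
grip_force: 15.0
```

Run:
```python
from h import *
to(.538,.387,.031)
c=snap('side','side1.png'); c=snap('wrist','wrist2.png')
print(ring(c,(.413,.228),.04), ring(c,(.444,.121),.05), former(c,(.456,.404),thr=120))
```

```text
t 3.33 tcp [0.5365 0.3857 0.0884] w 0.0508 shift [-0.9  1.8 57.4] ydir 66.9 j7 0.52
((0.4151, 0.2287), 33.79444122314453, np.float64(0.03915900960531851), 516) ((0.0, 0.0), 0.0, np.float64(nan), 0) (array([0.46254932, 0.39314297]), array([73.11463928, 85.65660858]))
  return _methods._mean(a, axis=axis, dtype=dtype,
  ret = ret.dtype.type(ret / rcount)
```

View pics/side1.png

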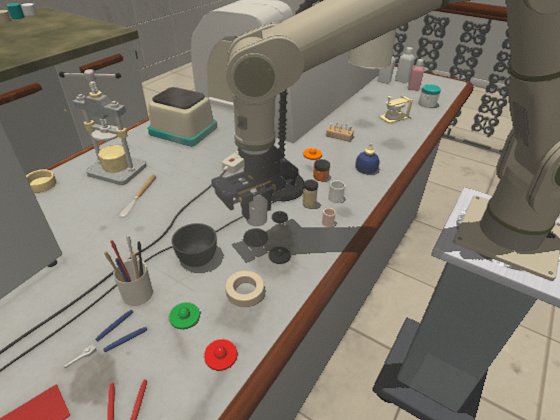

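The side view shows the held ring at (258,212), hanging straight above the large former at (256,238). I'll lower it and release.

Emit:
apply_moves([
  [0,0,0,-1,2,15,-0.4],
  [0,0,0,-1,2,30,-0.4],
  [0,0,0,-1,2,42,-0.4],
  [0,0,0,-1,2,50,-0.4],
  [0,0,0,-1,2,55,-0.4],
  [0,0,0,-1,2,58,-0.4],
  [0,0,0,-1,2,58,-0.4],
  [0,0,0,-1,2,58,-0.4],
])

```text
time: 4.1
ee_pos: [0.5394, 0.3879, 0.031]
eef_rot: [0.2, 0.98, 0.0, 0.0]
ft_force: [-0.3, 0.3, 0.1]
width: 0.0507
grip_force: 15.0
```

Emit:
apply_moves([
  [0,0,0,0,0,1,-0.4],
  [0,0,0,0,0,2,-0.4],
  [0,0,0,0,0,2,-0.4],
  [0,0,0,0,0,2,0.0],
  [0,0,0,0,0,2,0.3],
  [0,0,0,0,0,2,0.5],
  [0,0,0,0,0,2,0.5],
  [0,0,0,0,0,2,0.5],
  [0,0,0,0,0,-15,0.5],
  [0,0,0,0,0,-40,0.5],
  [0,0,0,0,0,-70,0.5],
  [0,0,0,0,0,-95,0.5],
  [0,0,0,0,0,-95,0.5],
])

```text
time: 5.18
ee_pos: [0.5414, 0.3894, 0.1316]
eef_rot: [0.2, 0.98, 0.003, 0.003]
ft_force: [1.5, -0.1, 1.3]
width: 0.0653
grip_force: 0.0
```

Run:
```python
from h import *
to(.4145,.2285,.125)
c=snap('wrist'); print('r52',ring(c,(.539,.387),.063));
```

```text
t 5.18 tcp [0.5414 0.3894 0.1316] w 0.0653 shift [  53.7 -197.8    4.9] ydir 66.9 j7 0.52
r52 ((0.5391, 0.3884), 52.37968063354492, np.float64(0.06270590572584736), 631)
```

Large ring seated, with its rim at 62.7 mm against 63 expected. Now the small ring.

Emit:
apply_moves([
  [0,0,0,9,-33,0,0.4],
  [0,0,0,18,-66,0,0.3],
  [0,0,0,27,-99,0,0.2],
  [0,0,0,36,-132,0,0.2],
  [0,0,0,45,-165,0,0.2],
  [0,0,0,54,-198,5,0.2],
  [0,0,0,54,-198,5,0.2],
  [0,0,0,54,-198,5,0.2],
  [0,0,0,54,-198,5,0.2],
  [0,0,0,54,-198,5,0.2],
])

```text
time: 6.07
ee_pos: [0.4123, 0.2276, 0.1205]
eef_rot: [0.2, 0.98, 0.0, 0.0]
ft_force: [0.3, 1.4, 0.4]
width: 0.0522
grip_force: 0.0
```

Run:
```python
from h import *
c=snap('wrist'); p=ring(c,(.4145,.2285),.04,.03); print(p,ring(c,(.4445,.121),.05,.035))
to(*p[0],.014)
```

```text
((0.4142, 0.2276), 32.8146858215332, np.float64(0.03960584163323959), 340) ((0.431, 0.1354), 8.004124641418457, np.float64(0.048908671982985125), 36)
t 6.12 tcp [0.4123 0.2276 0.1205] w 0.0528 shift [ -1.7   0.7 106.5] ydir 67.0 j7 0.58
```

Emit:
apply_moves([
  [0,0,0,-2,1,25,0.2],
  [0,0,0,-2,1,50,0.2],
  [0,0,0,-2,1,75,0.2],
  [0,0,0,-2,1,95,0.2],
  [0,0,0,-2,1,106,0.2],
  [0,0,0,-2,1,106,0.2],
  [0,0,0,-2,1,106,0.0],
  [0,0,0,-2,1,106,-0.3],
  [0,0,0,-2,1,106,-0.7],
  [0,0,0,-2,1,106,-0.7],
  [0,0,0,-2,1,106,-0.7],
  [0,0,0,-2,1,106,-0.7],
  [0,0,0,-2,1,106,-0.7],
  [0,0,0,-2,1,106,-0.7],
])

```text
time: 7.28
ee_pos: [0.4147, 0.2274, 0.0153]
eef_rot: [0.2, 0.98, 0.001, 0.001]
ft_force: [-0.3, -0.1, 6.2]
width: 0.0311
grip_force: 15.0
```

Run:
```python
from h import *
to(.531,.284,.085)
```

```text
t 7.28 tcp [0.4147 0.2274 0.0153] w 0.0311 shift [-84.8  97.8 -69.4] ydir 66.9 j7 0.61
```

Emit:
apply_moves([
  [0,0,0,0,0,-20,-0.7],
  [0,0,0,0,0,-45,-0.7],
  [0,0,0,0,0,-60,-0.7],
  [0,0,0,-17,20,-69,-0.7],
  [0,0,0,-34,40,-69,-0.7],
  [0,0,0,-51,60,-69,-0.7],
  [0,0,0,-68,80,-69,-0.7],
  [0,0,0,-79,92,-69,-0.7],
  [0,0,0,-85,98,-69,-0.7],
  [0,0,0,-85,98,-69,-0.7],
  [0,0,0,-85,98,-69,-0.7],
  [0,0,0,-85,98,-69,-0.7],
])

```text
time: 8.28
ee_pos: [0.5296, 0.2832, 0.0833]
eef_rot: [0.2, 0.98, -0.0, -0.0]
ft_force: [0.5, 1.0, -0.9]
width: 0.0314
grip_force: 15.0
```

Run:
```python
from h import *
to(.531,.284,.025)
c=snap('side'); im=c['pixels'][150:300,180:380]; cv2.imwrite('pics/side2.png',cv2.resize(im,None,fx=3.5,fy=3.5)[:,:,::-1])
```

```text
t 8.28 tcp [0.5296 0.2832 0.0833] w 0.0314 shift [-1.   1.4 58.3] ydir 66.9 j7 0.66
```

View pics/side2.png

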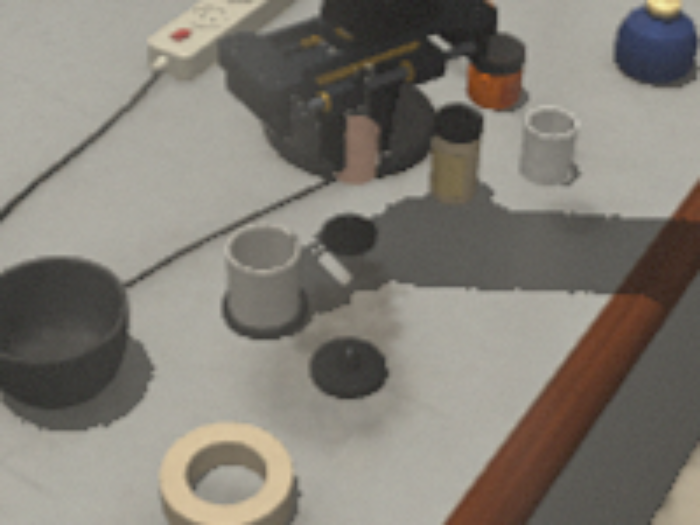

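The side crop shows the large ring standing centred on its former at (263,290), and the small ring held above its former at (349,235). Lowering it now.

Emit:
apply_moves([
  [0,0,0,-1,1,15,-0.7],
  [0,0,0,-1,1,30,-0.7],
  [0,0,0,-1,1,42,-0.7],
  [0,0,0,-1,1,50,-0.7],
  [0,0,0,-1,1,55,-0.7],
  [0,0,0,-1,1,58,-0.7],
  [0,0,0,-1,1,58,-0.7],
  [0,0,0,-1,1,58,-0.7],
])

```text
time: 9.0
ee_pos: [0.5322, 0.2844, 0.026]
eef_rot: [0.2, 0.98, 0.0, 0.0]
ft_force: [-0.3, 1.0, -0.8]
width: 0.0315
grip_force: 15.0
```

Emit:
apply_moves([
  [0,0,0,0,0,1,-0.7],
  [0,0,0,0,0,2,-0.7],
  [0,0,0,0,0,2.5,-0.7],
  [0,0,0,0,0,2.5,-0.7],
  [0,0,0,0,0,2.5,-0.3],
  [0,0,0,0,0,2.5,0.0],
  [0,0,0,0,0,2.5,0.2],
  [0,0,0,0,0,2.5,0.2],
  [0,0,0,0,0,-15,0.2],
  [0,0,0,0,0,-40,0.2],
  [0,0,0,0,0,-70,0.3],
  [0,0,0,0,0,-100,0.3],
  [0,0,0,0,0,-100,0.3],
  [0,0,0,0,0,-100,0.3],
])

```text
time: 10.17
ee_pos: [0.5329, 0.2848, 0.1273]
eef_rot: [0.2, 0.98, 0.001, 0.001]
ft_force: [-0.1, -0.4, 0.1]
width: 0.0563
grip_force: 0.0
```

Run:
```python
from h import *
to(.445,.1205,.125)
c=snap('wrist'); print('r32',ring(c,(.532,.2845),.048,.03)); print(ring(c,(.4445,.121),.05,.035))
```

```text
t 10.17 tcp [0.5329 0.2848 0.1273] w 0.0563 shift [  16.5 -185.6    1.7] ydir 66.9 j7 0.65
r32 ((0.5316, 0.285), 32.512325286865234, np.float64(0.047771700463961425), 347)
((0.4454, 0.1191), 44.340641021728516, np.float64(0.04919778950434017), 685)
```

Small ring seated, rim at 47.8 mm. Now the middle ring.

Emit:
apply_moves([
  [0,0,0,3,-33,0,0.4],
  [0,0,0,6,-66,0,0.4],
  [0,0,0,9,-99,0,0.4],
  [0,0,0,12,-132,0,0.4],
  [0,0,0,15,-165,0,0.4],
  [0,0,0,16,-187,2,0.4],
  [0,0,0,16,-187,2,0.4],
  [0,0,0,16,-187,2,0.4],
  [0,0,0,16,-187,2,0.4],
  [0,0,0,16,-187,2,0.4],
])

```text
time: 11.05
ee_pos: [0.444, 0.1194, 0.1231]
eef_rot: [0.199, 0.98, -0.0, -0.0]
ft_force: [0.3, 0.3, -0.6]
width: 0.061
grip_force: 0.0
```

Run:
```python
from h import *
c=snap('wrist','wrist3.png'); p=ring(c,(.445,.1195),.05,.035); print(p, ring(c,(.4926,.189),.076,.03))
to(*p[0],.018)
```

```text
((0.4454, 0.1195), 42.50430679321289, np.float64(0.04966055253500676), 497) ((0.4944, 0.1873), 39.04572677612305, np.float64(0.07602601973816075), 1583)
t 11.1 tcp [0.4441 0.1194 0.1231] w 0.0609 shift [ -1.2   0.7 105.1] ydir 67.0 j7 0.82
```

Emit:
apply_moves([
  [0,0,0,-1,1,25,0.4],
  [0,0,0,-1,1,50,0.4],
  [0,0,0,-1,1,75,0.4],
  [0,0,0,-1,1,95,0.4],
  [0,0,0,-1,1,105,0.4],
  [0,0,0,-1,1,105,0.4],
  [0,0,0,-1,1,105,0.1],
  [0,0,0,-1,1,105,-0.2],
  [0,0,0,-1,1,105,-0.5],
  [0,0,0,-1,1,105,-0.5],
  [0,0,0,-1,1,105,-0.5],
  [0,0,0,-1,1,105,-0.5],
  [0,0,0,-1,1,105,-0.5],
  [0,0,0,-1,1,105,-0.5],
])

```text
time: 12.27
ee_pos: [0.446, 0.1194, 0.0194]
eef_rot: [0.2, 0.98, 0.001, 0.001]
ft_force: [-0.6, -0.3, 7.1]
width: 0.0414
grip_force: 15.0
```

Run:
```python
from h import *
to(.4555,.4045,.14)
```

```text
t 12.27 tcp [0.446  0.1194 0.0194] w 0.0414 shift [ 102.9  266.1 -120.3] ydir 66.9 j7 0.86
```

Emit:
apply_moves([
  [0,0,0,0,0,-20,-0.5],
  [0,0,0,0,0,-45,-0.5],
  [0,0,0,0,0,-75,-0.5],
  [0,0,0,0,0,-100,-0.5],
  [0,0,0,10,25,-118,-0.5],
  [0,0,0,20,52,-120,-0.5],
  [0,0,0,32,83,-120,-0.5],
  [0,0,0,44,114,-120,-0.5],
  [0,0,0,56,145,-120,-0.5],
  [0,0,0,68,176,-120,-0.5],
  [0,0,0,80,207,-120,-0.5],
  [0,0,0,92,238,-115,-0.5],
  [0,0,0,99,256,-100,-0.5],
  [0,0,0,103,266,-80,-0.5],
  [0,0,0,103,266,-70,-0.5],
  [0,0,0,103,266,-70,-0.5],
  [0,0,0,103,266,-70,-0.5],
  [0,0,0,103,266,-70,-0.5],
])

```text
time: 13.77
ee_pos: [0.4557, 0.4031, 0.0897]
eef_rot: [0.201, 0.98, 0.0, 0.0]
ft_force: [-0.1, 0.4, -0.5]
width: 0.0417
grip_force: 15.0
```

Run:
```python
from h import *
to(.4555,.4045,.0274)
```

```text
t 13.77 tcp [0.4557 0.4031 0.0897] w 0.0417 shift [ 0.8  1.2 62.3] ydir 66.8 j7 0.39
```

Emit:
apply_moves([
  [0,0,0,1,1,15,-0.5],
  [0,0,0,1,1,30,-0.5],
  [0,0,0,1,1,44,-0.5],
  [0,0,0,1,1,53,-0.5],
  [0,0,0,1,1,59,-0.5],
  [0,0,0,1,1,61,-0.5],
  [0,0,0,1,1,61,-0.5],
  [0,0,0,1,1,61,-0.5],
])

```text
time: 14.43
ee_pos: [0.4548, 0.4057, 0.0285]
eef_rot: [0.2, 0.98, 0.001, 0.0]
ft_force: [0.1, 0.2, -0.8]
width: 0.041
grip_force: 15.0
```

Emit:
apply_moves([
  [0,0,0,0,0,1,-0.5],
  [0,0,0,0,0,1,-0.5],
  [0,0,0,0,0,1,-0.5],
  [0,0,0,0,0,1,-0.2],
  [0,0,0,0,0,1,0.1],
  [0,0,0,0,0,1,0.4],
  [0,0,0,0,0,1,0.4],
  [0,0,0,0,0,1,0.4],
  [0,0,0,0,0,-15,0.4],
  [0,0,0,0,0,-40,0.4],
  [0,0,0,0,0,-70,0.4],
  [0,0,0,0,0,-105,0.4],
  [0,0,0,20,20,-140,0.4],
  [0,0,0,50,40,-160,0.4],
  [0,0,0,80,60,-160,0.4],
  [0,0,0,110,80,-160,0.4],
  [0,0,0,110,80,-160,0.4],
  [0,0,0,110,80,-160,0.4],
])

```text
time: 15.93
ee_pos: [0.3819, 0.5241, 0.187]
eef_rot: [0.198, 0.98, -0.0, -0.001]
ft_force: [0.7, -0.7, -0.4]
width: 0.0611
grip_force: 0.0
```

Run:
```python
from h import *
c=snap('scene'); cv2.imwrite('pics/crop3.png',cv2.resize(c['pixels'][125:285,225:400],None,fx=4,fy=3.7,interpolation=cv2.INTER_CUBIC)[:,:,::-1])
for k,xy,h in [('r32',(.532,.284),.048),('r42',(.455,.405),.058),('r52',(.539,.388),.063),('jar',(.493,.188),.076),('pot',(.531,.049),.052)]: print(k,ring(c,xy,h))
s=r.read_state(); print(s['joint_vel'].round(3),s['time'],s['ft_force'],s['ee_pos'])
```

```text
r32 ((0.5391, 0.2786), 24.608287811279297, np.float64(0.04773777857023154), 13)
r42 ((0.4361, 0.4141), 15.291930198669434, np.float64(0.05737706283579774), 6)
r52 ((0.0, 0.0), 0.0, np.float64(nan), 0)
jar ((0.0, 0.0), 0.0, np.float64(nan), 0)
pot ((0.0, 0.0), 0.0, np.float64(nan), 0)
[ 0.029 -0.011  0.029  0.012  0.006  0.002  0.003] 15.9833 [ 1.43085073 -1.98491906  0.13303525] [0.38385462 0.52234006 0.1870097 ]
  return _methods._mean(a, axis=axis, dtype=dtype,
  ret = ret.dtype.type(ret / rcount)
```

View pics/crop3.png

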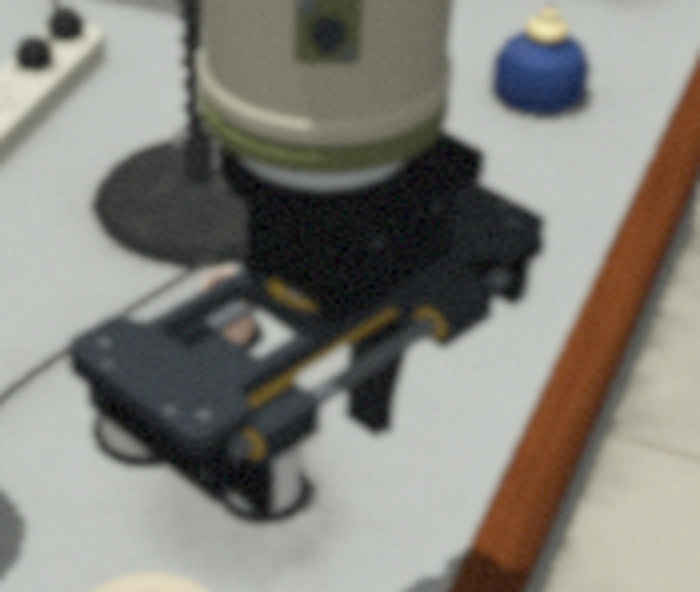

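The arm blocks the view, so I'll move it aside to about its start pose.

Emit:
apply_moves([
  [0,0,0,30,0,-12,0.4],
  [0,0,0,60,0,-24,0.4],
  [0,0,0,90,-2,-36,0.4],
  [0,0,0,120,-4,-36,0.4],
  [0,0,0,147,-6,-36,0.4],
  [0,0,0,147,-6,-36,0.4],
  [0,0,0,147,-6,-36,0.4],
  [0,0,0,147,-6,-36,0.4],
])

```text
time: 16.65
ee_pos: [0.2488, 0.5731, 0.2234]
eef_rot: [0.201, 0.98, -0.0, 0.001]
ft_force: [0.5, -0.9, 0.4]
width: 0.061
grip_force: 0.0
```

```bash
python3 - <<'E' 2>/dev/null
from h import *
c=snap('scene'); cv2.imwrite('pics/crop4.png',cv2.resize(c['pixels'][125:285,225:400],None,fx=4,fy=3.7,interpolation=cv2.INTER_CUBIC)[:,:,::-1])
for k,xy,h in [('r32',(.532,.284),.048),('r42',(.455,.405),.058),('r52',(.539,.388),.063),('jar',(.493,.188),.076),('pot',(.531,.049),.052)]: print(k,ring(c,xy,h))
s=r.read_state(); print(s['joint_vel'].round(3),s['time'])
E
```

```text
r32 ((0.5312, 0.2835), 35.04176330566406, np.float64(0.04749731399656798), 57)
r42 ((0.4524, 0.4047), 44.925785064697266, np.float64(0.058069174236093424), 92)
r52 ((0.5375, 0.3871), 54.69093704223633, np.float64(0.06277746203892232), 107)
jar ((0.4915, 0.1872), 41.29336166381836, np.float64(0.07680038116728405), 123)
pot ((0.53, 0.0493), 51.68865203857422, np.float64(0.05291501548759758), 143)
[ 0.003  0.003 -0.    -0.005 -0.001 -0.001 -0.003] 16.7
```

View pics/crop4.png

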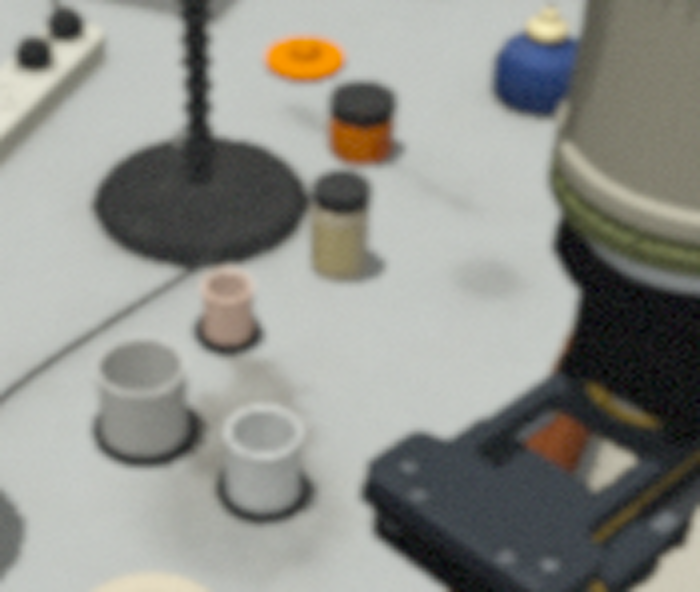

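All three rings stand upright and centred on their formers, at (229,310), (142,400) and (263,460). The rims sit within 1 mm of the expected 48, 58 and 63 mm, and the pot and jar have not moved. Handing in.

```bash
python3 -c "
from bench import r
print(r.close_job())"
```

```text
the job is handed in; nothing more can be done
None
```

All three rings stand upright on the formers of their own size, with the pot and jar where they were; I handed the job in at about 17 s, and it returned no verdict.

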